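Load the glass brush at the press-down soap dispenser

ROBOT

A 6-joint arm with a two-finger parallel gripper is mounted at the origin on the work surface. World frame = base frame: x ahead of the robot, y to its left, z up, the work surface at z = 0. Lengths are in m, angles in rad, forces in N, time in s.
With the tool pointing down it reaches from about 0.325 to 0.775 m from the base axis. Payload 5.5 kg.
Tool frame: the origin (TCP) lies on the centre line of the jaws, within the pads' length; the fingertips stand 11 mm ahead of it and the grasp point (between the pads) lies 8 mm behind it; x points along the fingers, z is the direction in which the jaws open and shut, and the axes are right-handed (so a half turn about x gives the same grasp; the last joint's range is limited). The gripper opens to 85 mm and grips with 20 to 120 N. Pads are 22 mm wide; open, the fingers measure 114 mm over their backs; the gripper's body (76 mm by 85 mm) begins 54 mm behind the grasp point. The pads swing forward as they close: fully open they stand 13 mm farther back than shut.
Start: joints at [-1.192, 0.091, 1.231, -0, 1.82, -0.057], TCP at [0.253, -0.544, 0.242] pointing down, gripper open.
Joint ranges: [-2.87, 2.87], [-0.86, 2.18], [0.17, 2.46], [-1.51, 4.65], [0.06, 2.69], [-2.65, 2.65]. Speed limits (rad/s): [2.57, 2.57, 3.01, 3.14, 3.14, 3.14].

INTERFACE

Orientations are given as a rotation vector (axis times angle).
In Python, from plant import * gives the robot as it stands.
- The arm moves only by the tool servo_tool, never from a script. Its argument "increments" is one flat list of numbers, 7 for each row, row after row: the turn, a rotation vector about the tool's x, y, z in degrees, then the shift along the tool's x, y, z in m, then the opening, from 0 (shut) to 1 (fully open). In form: [wx, wy, wz, dx, dy, dz, gripper, wx, wy, wz, dx, dy, dz, gripper, ...]. A call has 1 to 10 rows; each row is the pose to reach, as a shift and turn from the pose measured when the call began, along the tool's axes at that moment; what a row does not reach only later rows make up. A row lasts 1/12 s, in which the tool goes at most 41.7 mm and 7.16 degrees, less where a joint would pass 70% of its speed; a pose out of reach is approached as far as the arm can. A call with a gripper value outside its range is refused whole. The fingers move at their own pace and stop on an object; "grip_force" is the grip in N (left out, the last holds). Time passes only in rows, so rows that repeat a pose let the fingers close. It gives the time, the measured TCP pose, the force and the opening at its end, in the units of the state.
- state(): the state, without advancing time (a new reading comes with each control period).
- camera(name): name is "scene" or "top"; returns a dict with "image" (420x560x3 uint8, blue, green, red), "K" (3x3 intrinsics, pixels), "R" (3x3) and "t" (3): a world point X has camera coordinates R X + t. Camera axes: x right, y down, z forward; pixel columns grow to the right and rows downward; lengths in m; the calibration is good to about 2 mm. A picture is of the moment at which its call begins. There is no depth.
- finish_job(): hands the job in, once; it reports no verdict.
The state is a dict: "clock": time; "q": joint angles; "qd": joint speeds; "joint_efforts": joint torques, N m; "eef_pos": TCP position; "tool_rot": TCP orientation; "force": force on the tool from outside, world axes, zero at the start; "torque": the same for the moment, N m; "opening": finger opening in m.
Only numpy, scipy, OpenCV 4.12 (cv2) and the standard library are available. Lean on these libraries where they do the work, as an engineer would, in place of code of your own. Each camera call takes 0.05 s, during which the arm holds its last target. There are 200 camera calls.

TASK

Pick up the glass-washing brush, dip its head into the soap dispenser's cup and with it gently press the sprung plate inside down to its stop, without leaning on it, then let the plate come all the way up and lift the brush out. Finally lay the brush down flat inside the steel drip tray, lowering it in rather than dropping it, and let go. Press the plate with the brush only, and leave the pot, the mug and the lidded tub where they stand.

Things in the scene. Friction and masses are not known exactly. Their poses are not given: they have to be found in the camera images.
- brush: glass-washing brush, 195 mm long, 0.12 kg, lying on the table. Origin on its long axis, mid-handle, 20 mm above what it lies on; x along the brush to the head, z up. Handle: flat-sided white bar 18 mm wide (y), 20 high, x = -73 to 39 mm. Head: stiff grey ribbed, 40 mm diameter from x = 50 to 90, tapering to 28 mm at its end, x = 110. Butt: block 30 wide, 40 high, x = -85 to -71.
- brush_tip (a point): centre of the end face of the brush's head, on the long axis (brush x = +110 mm)
- brush_butt (a point): centre of the other end face of the brush (brush x = -85 mm)
- dispenser: soap dispenser fixed to the table: open round metal cup, 106 mm outside and 96 mm inside diameter, rim 110 mm above the table, on a 120 x 110 mm foot plate 6 mm thick. Inside sits a white round perforated sprung plate. It has no handle. Origin at the centre of its underside, on the table; z up.
- dispenser_rim (a point): centre of the dispenser's mouth, level with the rim
- plate (a joint): sprung plate, 88 mm across, inside the dispenser's cup: 0 m = fully up, 0.008 m = fully down on its stop. Needs about 1.5 N to start, 4 N to be fully down; springs back by itself. The raised plate's top is 22 to 42 mm below the rim: how far differs each time with the soap cartridge under it and is not told.
- tray: shallow steel drip tray fixed to the table, 250 mm (its x) by 150 mm (its y) outside, walls 5 mm thick and 22 mm high, floor 5 mm thick. Origin at the centre of its underside.
- pot: bystander: plain open metal utensil pot without handles, rim radius 45 mm, 100 mm high, empty, no plate inside. Origin at the centre of its underside.
- mug: bystander: white mug, 76 mm across, 85 mm high, with a handle. Origin at the centre of its underside.
- tub: bystander: white tub with an orange lid, 100 mm across, 85 mm high. Origin at the centre of its underside.
Things that resemble listed ones, but are neither listed nor needed, are in the scene too. Leave any blue or yellow look-alike of the dispenser alone.

How it is judged:
By the outcome, as a careful person would: the job done as asked, in the order asked, and still so for the second after the job is handed in, with the robot touching nothing.
It also fails if it takes over 51 s, if anything falls off the work surface, if the arm or the gripper's body presses on something with over 40 N, if the wrist force passes 120 N, or if a joint passes its speed limit or range.

## Working session

There is one attempt and no reset: what is moved stays moved. The work goes in short steps, Python scripts to look and compute and a tool call to move; the robot and the scene stay as the last step left them, time stands still between calls to the robot, and variables do not carry over. Pictures are saved under pics/ and viewed, about 8 in all and at most 12, crops included, and the job is handed in when it is done.

Besides the shell and the picture viewer there is one more tool, called after "Emit:" as name(argument=value, ...) on one line, values as JSON. servo_tool: Moves the arm, as the interface text tells. Its arguments: {"type":"object","properties":{"increments":{"type":"array","items":{"type":"number"}},"grip_force":{"type":"number"}},"required":["increments"]}

```bash
ls; mkdir -p pics; python3 - <<'E'
from plant import *
import cv2,pickle
for n in("scene","top"):
    c=camera(n);cv2.imwrite(f"pics/{n}0.png",c["image"]);pickle.dump(c,open(f"{n}0.pkl","wb"));print(n,c["K"],c["R"],c["t"])
print(state())
E
```

```text
pics
scene [[449.34101162   0.         280.97926534]
 [  0.         449.34101162 210.88918052]
 [  0.           0.           1.        ]] [[-0.55327583  0.83291884 -0.01149216]
 [ 0.67337954  0.43909366 -0.59477454]
 [-0.49035278 -0.33681296 -0.80381041]] [ 0.31861946 -0.33884327  1.35293304]
top [[501.41038594   0.         273.3408896 ]
 [  0.         501.41038594 215.24377046]
 [  0.           0.           1.        ]] [[ 0.01952654 -0.99980751 -0.00191199]
 [-0.99836993 -0.01939582 -0.05367752]
 [ 0.0536301   0.00295701 -0.99855649]] [-0.00660744  0.56592032  1.25174816]
{'clock': 0.1, 'q': array([-1.19168909e+00,  9.18269556e-02,  1.23176046e+00,  1.98160308e-05,
        1.81980190e+00, -5.66855584e-02]), 'qd': array([-0.00154673, -0.0016821 , -0.00261216,  0.00055859,  0.00049085,
       -0.00058389]), 'joint_efforts': array([ 4.75711291e-03, -4.60219002e+01, -4.19217968e+01,  3.58731759e-04,
        1.05888862e-02,  5.93358749e-07]), 'eef_pos': array([ 0.25320486, -0.54370327,  0.24124077]), 'tool_rot': array([ 0.88354702,  1.38588841, -0.88179715]), 'force': array([-0.93958204,  0.34639613,  0.72440514]), 'torque': array([0.02289481, 0.05116699, 0.02395877]), 'opening': 0.08536436152217979}
```

View pics/top0.png

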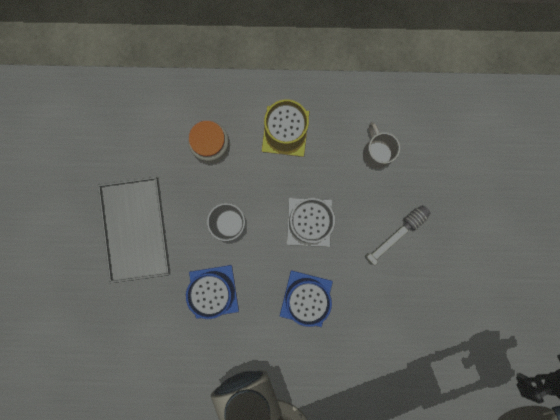

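View pics/scene0.png

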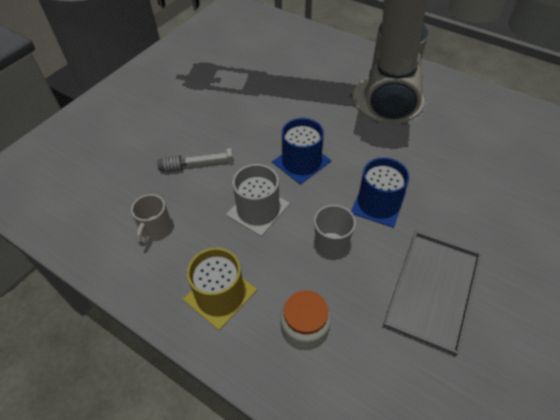

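```bash
cat > h.py <<'E'
import numpy as np,cv2,pickle
from scipy.spatial.transform import Rotation as Ro
def ray(c,uv):
    o=-c["R"].T@c["t"]; d=c["R"].T@np.linalg.inv(c["K"])@np.r_[uv,1]; return o,d
def onz(c,uv,z):
    o,d=ray(c,uv); return (o+d*(z-o[2])/d[2])[:2]
def proj(c,X):
    p=c["K"]@(c["R"]@np.asarray(X,float)+c["t"]); return p[:2]/p[2]
E
python3 - <<'E'
from h import *
import plant
print([n for n in dir(plant) if n[0]!='_'])
np.set_printoptions(precision=4,suppress=True)
s=plant.state();print("tool axes\n",Ro.from_rotvec(s["tool_rot"]).as_matrix())
t=pickle.load(open("top0.pkl","rb"));sc=pickle.load(open("scene0.pkl","rb"))
I=t["image"].astype(int)
# scene brightness + tray/brush contours
g=cv2.cvtColor(t["image"],cv2.COLOR_BGR2GRAY)
d=cv2.absdiff(g,cv2.medianBlur(g,61))
def blob(x0,y0,x1,y1,th):
    m=np.zeros_like(g);m[y0:y1,x0:x1]=(d[y0:y1,x0:x1]>th)*255
    m=cv2.morphologyEx(m,cv2.MORPH_CLOSE,np.ones((3,3)))
    cs,_=cv2.findContours(m,cv2.RETR_EXTERNAL,2);return max(cs,key=cv2.contourArea)
c=blob(90,165,180,295,20);r=cv2.minAreaRect(c);print("tray",r,[onz(t,p,.022) for p in cv2.boxPoints(r)])
W=np.mean([onz(t,p,.022) for p in cv2.boxPoints(r)],0);print(W)
c=blob(355,195,440,275,20);r=cv2.minAreaRect(c);print("brush",r,[onz(t,p,.02) for p in cv2.boxPoints(r)])
v=cv2.resize(t["image"][160:320,90:450],None,fx=2.2,fy=2.2,interpolation=3);v=cv2.convertScaleAbs(v,alpha=1.6);cv2.imwrite("pics/c1.png",v)
v=cv2.resize(sc["image"][140:240,150:300],None,fx=5,fy=5,interpolation=3);v=cv2.convertScaleAbs(v,alpha=1.6);cv2.imwrite("pics/c2.png",v)
E
```

```text
['IKError', 'camera', 'finish_job', 'state']
tool axes
 [[-0.0006  0.9065  0.4221]
 [ 0.0017  0.4221 -0.9065]
 [-1.      0.0001 -0.0018]]
tray ((108.99998474121094, 223.00001525878906), (43.323097229003906, 106.27845764160156), 19.29004669189453) [array([0.4286, 0.508 ]), array([0.6828, 0.4296]), array([0.6484, 0.3249]), array([0.395 , 0.4043])]
[0.5387 0.4167]
brush ((396.67926025390625, 234.4517059326172), (16.359960556030273, 79.47452545166016), 48.36646270751953) [array([ 0.4709, -0.2185]), array([ 0.6065, -0.3667]), array([ 0.5761, -0.3942]), array([ 0.4409, -0.246 ])]
```

View pics/c1.png

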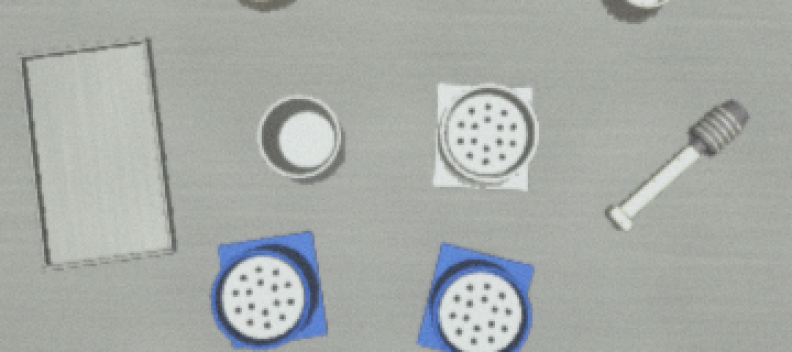

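View pics/c2.png

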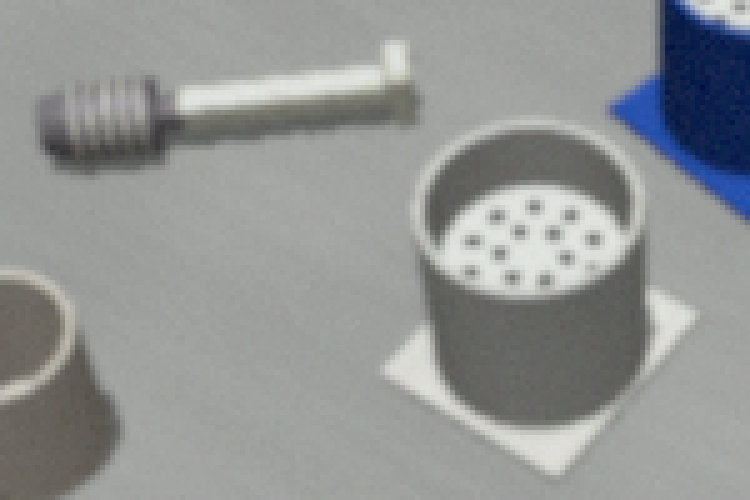

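```bash
python3 - <<'E'
from h import *
np.set_printoptions(precision=4,suppress=True)
t=pickle.load(open("top0.pkl","rb"));sc=pickle.load(open("scene0.pkl","rb"))
p1=lambda x,y:np.array([(x+.5)/2.2-.5+90,(y+.5)/2.2-.5+160])
p2=lambda x,y:np.array([(x+.5)/5-.5+150,(y+.5)/5-.5+140])
C=[onz(t,p1(*p),.022) for p in((23,57),(150,40),(175,250),(48,267))];T=np.mean(C,0)
L=C[2]+C[3]-C[0]-C[1];print("tray",T,C,"long az",np.degrees(np.arctan2(L[1],L[0])),np.linalg.norm(L)/2)
b=onz(t,p1(617,219),.02);e=onz(t,p1(741,108),.02);d=e-b;print("brush butt",b,"tip",e,np.linalg.norm(d),np.degrees(np.arctan2(d[1],d[0])))
# dispenser rim: outer circle left/right/top/bottom in top crop
g=cv2.cvtColor(sc["image"],cv2.COLOR_BGR2GRAY)
print("rim top",[onz(t,p1(*p),.11) for p in((438,135),(538,135),(488,84),(488,187))])
print("rim scene",[onz(sc,p2(*p),.11) for p in((412,205),(648,205),(530,117),(530,303))])
D=np.array([0,0.]);
D=np.mean([onz(t,p1(488,135.5),.11),onz(sc,p2(530,208),.11)],0);print("disp",D)
# foot corners (z=6mm)
print("foot",np.mean([onz(t,p1(*p),.006) for p in((439,82),(532,87),(528,191),(434,186))],0))
# plate far edge in scene at (535,183): radius 44 mm -> height
for z in np.arange(.066,.1,.004):
    f=onz(sc,p2(537,183),z)-D; h=np.linalg.norm(f); q=onz(t,p1(486,135.5),z); w=[onz(sc,p2(*p),z)-D for p in((438,255),(632,255))]
    print(z,"far",h,np.linalg.norm(w[0]),np.linalg.norm(w[1]))
# pot etc heights skipped; wrist study
def q456(q1,phi,X,Y):
    Rt=np.c_[X,Y,np.cross(X,Y)]; M=np.array([[0,0,-1],[0,1,0],[1,0,0.]]) # cols: tool x=ez,y=ey,z=-ex
    A=(Ro.from_euler('z',q1)*Ro.from_euler('y',phi)).as_matrix().T@Rt@M.T
    a=Ro.from_matrix(A).as_euler('ZYZ'); return a
for L6 in(.2,):
  for y,n in((-1,"A"),(1,"B")):
    for az in range(-180,180,30):
        X=np.array([np.cos(np.radians(az)),np.sin(np.radians(az)),0]);Y=np.array([0,0,y])
        w=np.r_[D,.19]-L6*X;q1=np.arctan2(w[1],w[0])
        out=[np.degrees(q456(q1,np.radians(p),X,Y)).round() for p in(100,125)]
        print(n,az,w.round(2),round(np.degrees(q1)),*out)
E
```

```text
tray [0.5236 0.3517] [array([0.6319, 0.4426]), array([0.6543, 0.2976]), array([0.4151, 0.2615]), array([0.3931, 0.4051])] long az -171.25093914567665 0.2417816861773499
brush butt [ 0.46   -0.2402] tip [ 0.5894 -0.3809] 0.1911080565265588 -47.38988704577256
rim top [array([ 0.5479, -0.0323]), array([ 0.5499, -0.1384]), array([ 0.6032, -0.0845]), array([ 0.4938, -0.0862])]
rim scene [array([ 0.5817, -0.1284]), array([ 0.5232, -0.0383]), array([ 0.5084, -0.1148]), array([ 0.5984, -0.0505])]
disp [ 0.5511 -0.0838]
foot [ 0.5517 -0.0875]
0.066 far 0.05000109583615456 0.04687612283344905 0.045386886397620646
0.07 far 0.0465254854477299 0.04605508832079618 0.04526929228346665
0.07400000000000001 far 0.04305140849625097 0.04545929743876286 0.04538491298783755
0.07800000000000001 far 0.03957926877683264 0.045097678233644446 0.045731979686795626
0.08200000000000002 far 0.03610962512045775 0.04497587948617093 0.046305288481183614
0.08600000000000002 far 0.032643273454186 0.04509584442156135 0.04709657792950599
0.09000000000000002 far 0.02918138693247934 0.045455658918143294 0.04809509018711439
[... 996 characters left out ...]
[0.72 0.02 0.19] 1 [ -72.  150. -160.] [ -44.  136. -124.]
B -120 [0.65 0.09 0.19] 8 [ -82.  127. -167.] [ -66.  120. -138.]
B -90 [0.55 0.12 0.19] 12 [ -88.  102. -170.] [ -83.  100. -144.]
B -60 [0.45 0.09 0.19] 11 [ -93.   72. -169.] [-101.   75. -144.]
B -30 [0.38 0.02 0.19] 2 [-105.   34. -162.] [-132.   46. -127.]
B 0 [ 0.35 -0.08  0.19] -13 [126.  17. -37.] [157.  37. -72.]
B 30 [ 0.38 -0.18  0.19] -26 [ 97.  57. -12.] [111.  63. -40.]
B 60 [ 0.45 -0.26  0.19] -30 [ 90.  90. -10.] [ 90.  90. -35.]
B 90 [ 0.55 -0.28  0.19] -27 [ 85. 117. -11.] [ 74. 112. -38.]
B 120 [ 0.65 -0.26  0.19] -22 [ 78. 140. -16.] [ 54. 130. -48.]
B 150 [ 0.72 -0.18  0.19] -14 [ 58. 161. -33.] [ 26. 142. -69.]
```

Emit:
servo_tool(increments=[-107.6,0,0,0.13,0.338,-0.118,0.5,-107.6,0,0,0.13,0.338,-0.118,0.5,-107.6,0,0,0.13,0.338,-0.118,0.5,-107.6,0,0,0.13,0.338,-0.118,0.5,-107.6,0,0,0.13,0.338,-0.118,0.5,-107.6,0,0,0.13,0.338,-0.118,0.5,-107.6,0,0,0.13,0.338,-0.118,0.5,-107.6,0,0,0.13,0.338,-0.118,0.5,-107.6,0,0,0.13,0.338,-0.118,0.5,-107.6,0,0,0.13,0.338,-0.118,0.5], grip_force=60)

```text
clock: 0.93
eef_pos: [0.512, -0.2881, 0.1074]
tool_rot: [-0.094, 1.571, 0.105]
force: [-0.6, -0.7, -0.2]
opening: 0.0425
```

```bash
cat >> h.py <<'E'
def axes(x,y):
    x=np.array(x,float);y=np.array(y,float);return np.c_[x,y,np.cross(x,y)]
def az(a):
    a=np.radians(a);return np.array([np.cos(a),np.sin(a),0])
def inc(s,P,R):
    R0=Ro.from_rotvec(s["tool_rot"]); w=np.degrees((R0.inv()*Ro.from_matrix(R)).as_rotvec()); d=R0.inv().apply(np.asarray(P)-s["eef_pos"])
    print("INC",w.round(1),d.round(4)); return w,d
E
python3 - <<'E'
from h import *
from plant import state
s=state();print(s["q"].round(3),Ro.from_rotvec(s["tool_rot"]).as_matrix().round(3),s["qd"].round(2))
R=axes((0,0,-1),az(132.6))
inc(s,(.5095,-.294,.06),R);inc(s,(.5095,-.294,.016),R)
E
```

```text
[-0.573  0.078  1.483  0.004  1.586 -0.699] [[-0.003 -0.126  0.992]
 [ 0.007  0.992  0.126]
 [-1.     0.007 -0.002]] [ 0.05  0.04 -0.03 -0.06 -0.   -1.45]
INC [-35.4   0.   -0.4] [ 0.0474 -0.0058 -0.0031]
INC [-35.4   0.   -0.4] [ 0.0914 -0.0061 -0.003 ]
```

Emit:
servo_tool(increments=[-35.4,0,-0.4,0.02,-0.006,-0.003,0.5,-35.4,0,-0.4,0.03,-0.006,-0.003,0.5,-35.4,0,-0.4,0.04,-0.006,-0.003,0.5,-35.4,0,-0.4,0.04,-0.006,-0.003,0.5,-35.4,0,-0.4,0.045,-0.006,-0.003,0.5,-35.4,0,-0.4,0.047,-0.006,-0.003,0.5,-35.4,0,-0.4,0.047,-0.006,-0.003,0.5,-35.4,0,-0.4,0.047,-0.006,-0.003,0.5])

```text
clock: 1.6
eef_pos: [0.5094, -0.2941, 0.0601]
tool_rot: [-0.578, 1.492, 0.58]
force: [0.1, 0.9, 0.0]
opening: 0.0425
```

```bash
python3 - <<'E'
from h import *
from plant import *
s=state();print(s["q"].round(3))
R=axes((0,0,-1),az(132.6))
inc(s,(.5095,-.294,.016),R)
c=camera("top");pickle.dump(c,open("top1.pkl","wb"));c2=camera("scene")
for z in(.02,.06):print(proj(c,(.5095,-.294,z)))
a=cv2.resize(c["image"][170:290,340:450],None,fx=3.6,fy=3.6,interpolation=3);b=cv2.resize(c2["image"][90:210,130:240],None,fx=3.6,fy=3.6,interpolation=3)
cv2.imwrite("pics/g1.png",cv2.convertScaleAbs(np.hstack([a,b]),alpha=1.6))
E
```

```text
[-0.582  0.102  1.544  0.     1.497 -1.322]
INC [-0.2  0.  -0.1] [ 0.0441 -0.0001  0.0001]
[391.79476893 239.90305398]
[395.64686333 239.82784109]
```

View pics/g1.png

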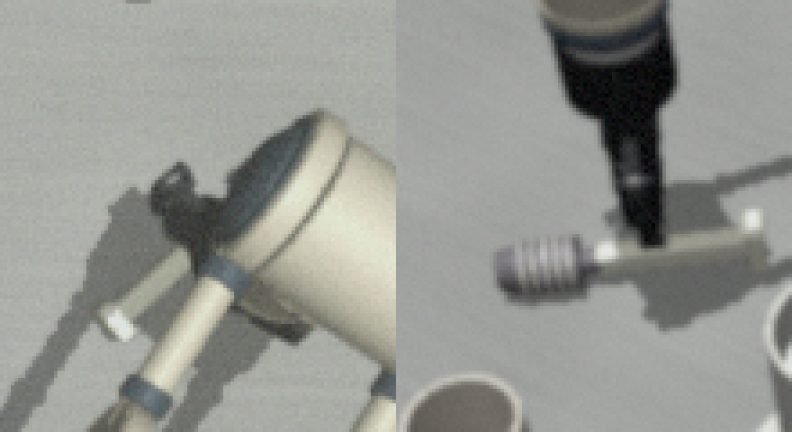

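The gripper stands over the mid-handle, square to it (fingers at about (650,230) in the right half). Next I go down and close.

Emit:
servo_tool(increments=[0,0,0,0.015,0,0,0.5,0,0,0,0.03,0,0,0.5,0,0,0,0.04,0,0,0.5,0,0,0,0.044,0,0,0.5,0,0,0,0.044,0,0,0.5,0,0,0,0.044,0,0,0,0,0,0,0.044,0,0,0,0,0,0,0.044,0,0,0,0,0,0,0.044,0,0,0,0,0,0,0.044,0,0,0], grip_force=60)

```text
clock: 2.53
eef_pos: [0.5103, -0.2947, 0.0179]
tool_rot: [-0.581, 1.49, 0.579]
force: [0.2, 1.2, 4.0]
opening: 0.017
```

Emit:
servo_tool(increments=[0,0,0,-0.01,0,0,0,0,0,0,-0.04,0,0,0,0,0,0,-0.08,0,0,0,0,0,0,-0.12,0,0,0,0,0,0,-0.16,0,0,0,0,0,0,-0.19,0,0,0,0,0,0,-0.22,0,0,0,0,0,0,-0.24,0,0,0,0,0,0,-0.25,0,0,0,0,0,0,-0.25,0,0,0])

```text
clock: 3.37
eef_pos: [0.5103, -0.2947, 0.2712]
tool_rot: [-0.584, 1.488, 0.575]
force: [0.4, 0.7, -0.2]
opening: 0.0168
```

```bash
python3 - <<'E'
from h import *
from plant import *
s=state();print(s["q"].round(3),s["force"],s["torque"],s["opening"])
c=camera("scene");cv2.imwrite("pics/l1.png",cv2.convertScaleAbs(c["image"][0:300,50:450],alpha=1.6))
# intermediate + final orientation, tool az 90, y up
R=axes(az(90),(0,0,1))
inc(s,(.50,-.20,.29),R);inc(s,(.551,-.085-.008,.29),R)
E
```

```text
[-0.582  0.064  1.208  0.     1.863 -1.323] [ 0.35987819  0.65402925 -0.16194028] [ 0.0677477   0.08322287 -0.03150609] 0.01677715701629533
INC [ 33.5 -33.1  85.8] [-0.0192  0.0766  0.0564]
INC [ 33.5 -33.1  85.8] [-0.0193  0.1211  0.1663]
```

View pics/l1.png

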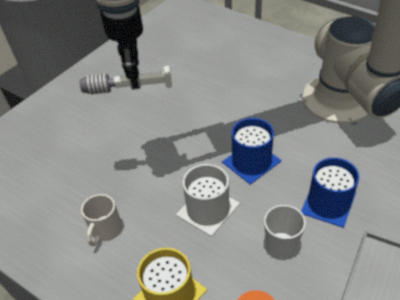

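Emit:
servo_tool(increments=[33.5,-33.1,85.8,-0.019,0.077,0.056,0,33.5,-33.1,85.8,-0.019,0.077,0.056,0,33.5,-33.1,85.8,-0.019,0.077,0.056,0,33.5,-33.1,85.8,-0.019,0.077,0.056,0,33.5,-33.1,85.8,-0.019,0.077,0.056,0,33.5,-33.1,85.8,-0.019,0.077,0.056,0,33.5,-33.1,85.8,-0.019,0.077,0.056,0,33.5,-33.1,85.8,-0.019,0.077,0.056,0,33.5,-33.1,85.8,-0.019,0.077,0.056,0,33.5,-33.1,85.8,-0.019,0.077,0.056,0])

```text
clock: 4.25
eef_pos: [0.4992, -0.2003, 0.2852]
tool_rot: [0.739, 1.367, 1.086]
force: [-1.1, 0.7, -1.8]
opening: 0.0168
```

```bash
python3 - <<'E'
from h import *
from plant import *
s=state();print(s["q"].round(3),s["qd"].round(2),s["force"],s["eef_pos"]);print(Ro.from_rotvec(s["tool_rot"]).as_matrix().round(3))
R=axes(az(90),(0,0,1))
inc(s,(.50,-.20,.29),R);inc(s,(.551,-.093,.29),R)
E
```

```text
[-0.796  0.483  1.047  0.997  2.421 -0.549] [-0.27  0.37  0.25  1.35  0.17  1.06] [-1.07742013  0.7115868  -1.79030779] [ 0.49919631 -0.20027045  0.28518607]
[[-0.118 -0.172  0.978]
 [ 0.914  0.367  0.175]
 [-0.389  0.914  0.114]]
INC [ 8.5 -8.7 22.4] [-0.0017  0.0044  0.0014]
INC [ 8.5 -8.7 22.4] [0.09   0.0348 0.07  ]
```

Emit:
servo_tool(increments=[8.5,-8.7,22.4,0.09,0.035,0.07,0,8.5,-8.7,22.4,0.09,0.035,0.07,0,8.5,-8.7,22.4,0.09,0.035,0.07,0,8.5,-8.7,22.4,0.09,0.035,0.07,0,8.5,-8.7,22.4,0.09,0.035,0.07,0,8.5,-8.7,22.4,0.09,0.035,0.07,0,8.5,-8.7,22.4,0.09,0.035,0.07,0,8.5,-8.7,22.4,0.09,0.035,0.07,0,8.5,-8.7,22.4,0.09,0.035,0.07,0,8.5,-8.7,22.4,0.09,0.035,0.07,0])

```text
clock: 5.08
eef_pos: [0.5511, -0.0935, 0.2911]
tool_rot: [1.207, 1.208, 1.208]
force: [0.0, -0.3, -2.8]
opening: 0.0165
```

```bash
python3 - <<'E'
from h import *
from plant import *
s=state();print(s["q"].round(3),s["qd"].round(2),s["force"],s["eef_pos"],s["opening"]);print(Ro.from_rotvec(s["tool_rot"]).as_matrix().round(3))
R=axes(az(90),(0,0,1))
inc(s,(.551,-.093,.23),R)
c=camera("scene");d=camera("top");pickle.dump((c,d),open("v2.pkl","wb"))
a=c["image"][60:260,150:350];b=d["image"][140:340,220:420]
cv2.imwrite("pics/v2.png",cv2.convertScaleAbs(cv2.resize(np.hstack([a,b]),None,fx=2,fy=2,interpolation=3),alpha=1.6))
E
```

```text
[-0.704  0.454  1.306  1.41   2.259 -0.249] [0.   0.   0.01 0.   0.   0.  ] [ 0.03126348 -0.33215892 -2.75007148] [ 0.55108433 -0.09351328  0.29112016] 0.016544229466966064
[[ 0.001 -0.002  1.   ]
 [ 1.     0.002 -0.001]
 [-0.002  1.     0.002]]
INC [0.1 0.  0.1] [ 0.0006 -0.0611 -0.0002]
```

View pics/v2.png

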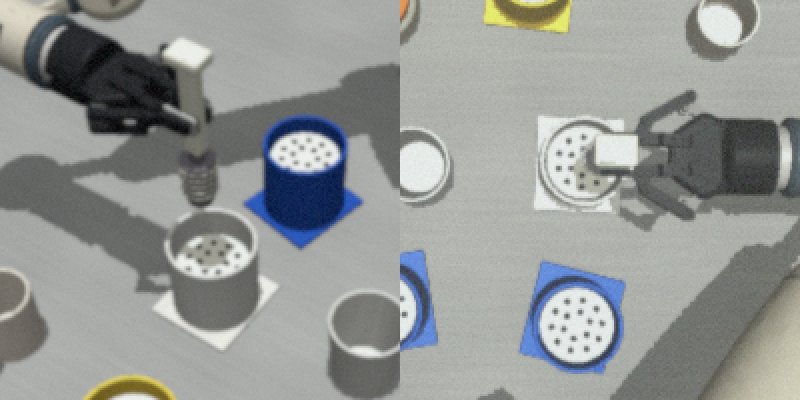

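```bash
python3 - <<'E'
from h import *
c,d=pickle.load(open("v2.pkl","rb"))
for z in(.16,.17,.18): print(z,proj(c,(.551,-.085,z)),onz(c,(249.5,160),z))
print(proj(d,(.551,-.085,.366)),onz(d,(328,216),.366), onz(c,(150+187/2,60+50/2),.366))
E
```

```text
0.16 [254.0616556  165.03093889] [ 0.54433238 -0.1021687 ]
0.17 [253.78670196 161.91091664] [ 0.55150777 -0.09612105]
0.18 [253.50717581 158.73900802] [ 0.55868316 -0.09007339]
[321.77218362 214.05054002] [ 0.54765659 -0.09641625] [ 0.54700349 -0.09654988]
```

Emit:
servo_tool(increments=[0.1,0,0.1,0.0155,0,0.002,0,0.1,0,0.1,0.0155,0,0.002,0,0.1,0,0.1,0.0155,-0.02,0.002,0,0.1,0,0.1,0.0155,-0.04,0.002,0,0.1,0,0.1,0.0155,-0.055,0.002,0,0.1,0,0.1,0.0155,-0.065,0.002,0,0.1,0,0.1,0.0155,-0.072,0.002,0,0.1,0,0.1,0.0155,-0.075,0.002,0,0.1,0,0.1,0.0155,-0.075,0.002,0,0.1,0,0.1,0.0155,-0.075,0.002,0])

```text
clock: 6.02
eef_pos: [0.5533, -0.0779, 0.2165]
tool_rot: [1.21, 1.208, 1.209]
force: [-0.3, 0.7, -1.1]
opening: 0.0165
```

```bash
python3 - <<'E'
from h import *
from plant import *
f=[]
s=state();print(s["q"].round(3),s["eef_pos"].round(4),s["torque"].round(3))
for i in range(4):
    c=camera("scene");f.append(state()["force"])
print(np.mean(f,0),np.std(f,0),f)
d=camera("top")
a=c["image"][100:250,200:350];b=d["image"][160:310,240:390]
cv2.imwrite("pics/v3.png",cv2.convertScaleAbs(cv2.resize(np.hstack([a,b]),None,fx=2.6,fy=2.6,interpolation=3),alpha=1.6))
E
```

```text
[-0.685  0.519  1.365  1.325  2.216 -0.396] [ 0.5533 -0.0779  0.2165] [-0.751 -0.047 -0.014]
[-0.10066848 -0.22627954 -1.71624409] [0.33238505 0.1547805  0.30386475] [array([ 0.43183818, -0.22349576, -2.17426417]), array([-0.35037859, -0.31717729, -1.48171338]), array([-0.07471407,  0.02232064, -1.40503216]), array([-0.40941946, -0.38676573, -1.80396665])]
```

View pics/v3.png

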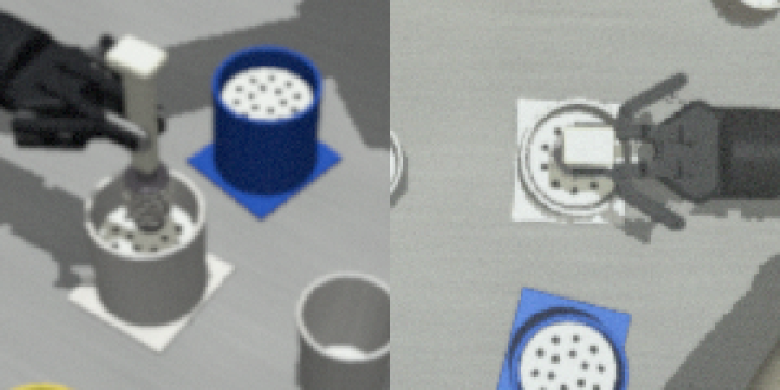

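Emit:
servo_tool(increments=[0,0,0,0,-0.004,0,0,0,0,0,0,-0.008,0,0,0,0,0,0,-0.012,0,0,0,0,0,0,-0.016,0,0,0,0,0,0,-0.018,0,0,0,0,0,0,-0.018,0,0])

```text
clock: 6.77
eef_pos: [0.5531, -0.0778, 0.1975]
tool_rot: [1.211, 1.209, 1.209]
force: [-0.4, 0.4, -2.2]
opening: 0.017
```

Emit:
servo_tool(increments=[0,0,0,0,-0.001,0,0,0,0,0,0,-0.002,0,0,0,0,0,0,-0.003,0,0,0,0,0,0,-0.003,0,0,0,0,0,0,-0.003,0,0])

```text
clock: 7.18
eef_pos: [0.5531, -0.0778, 0.1946]
tool_rot: [1.211, 1.209, 1.209]
force: [1.2, -0.2, -1.5]
opening: 0.0168
```

Emit:
servo_tool(increments=[0,0,0,0,-0.001,0,0,0,0,0,0,-0.002,0,0,0,0,0,0,-0.003,0,0,0,0,0,0,-0.003,0,0,0,0,0,0,-0.003,0,0])

```text
clock: 7.6
eef_pos: [0.5531, -0.0778, 0.1914]
tool_rot: [1.211, 1.209, 1.209]
force: [-0.1, 0.7, -1.4]
opening: 0.0171
```

Emit:
servo_tool(increments=[0,0,0,0,-0.001,0,0,0,0,0,0,-0.002,0,0,0,0,0,0,-0.002,0,0,0,0,0,0,-0.002,0,0])

```text
clock: 7.93
eef_pos: [0.553, -0.0778, 0.1894]
tool_rot: [1.212, 1.209, 1.209]
force: [-1.2, -0.5, -1.6]
opening: 0.0168
```

Emit:
servo_tool(increments=[0,0,0,0,-0.001,0,0,0,0,0,0,-0.002,0,0,0,0,0,0,-0.002,0,0,0,0,0,0,-0.002,0,0])

```text
clock: 8.27
eef_pos: [0.5531, -0.0778, 0.1875]
tool_rot: [1.212, 1.209, 1.209]
force: [0.8, 0.2, 0.7]
opening: 0.0167
```

Emit:
servo_tool(increments=[0,0,0,0,-0.001,0,0,0,0,0,0,-0.002,0,0,0,0,0,0,-0.002,0,0,0,0,0,0,-0.002,0,0])

```text
clock: 8.6
eef_pos: [0.5531, -0.0779, 0.1855]
tool_rot: [1.212, 1.209, 1.209]
force: [-0.0, -0.2, 0.3]
opening: 0.017
```

```bash
cat > f.py <<'E'
from h import *
from plant import *
f=[]
for i in range(6):
    camera("scene");s=state();f.append(np.r_[s["force"],s["torque"]])
print(np.mean(f,0).round(2),np.std(f,0).round(2),s["eef_pos"].round(4),s["clock"])
E
python3 f.py
```

```text
[ 0.01 -0.1   0.86 -0.41  0.   -0.02] [0.53 0.48 0.21 0.03 0.02 0.02] [ 0.5531 -0.0778  0.1856] 8.9
```

Emit:
servo_tool(increments=[0,0,0,0,-0.001,0,0,0,0,0,0,-0.002,0,0,0,0,0,0,-0.003,0,0,0,0,0,0,-0.0035,0,0,0,0,0,0,-0.0035,0,0,0,0,0,0,-0.0035,0,0])

```text
clock: 9.4
eef_pos: [0.5531, -0.0778, 0.1821]
tool_rot: [1.211, 1.209, 1.209]
force: [-0.2, -0.0, 1.2]
opening: 0.0167
```

```bash
python3 f.py
```

```text
[-0.33  0.11  1.53 -0.26  0.03 -0.  ] [0.48 0.51 0.49 0.03 0.02 0.02] [ 0.5531 -0.0778  0.1821] 9.7
```

Emit:
servo_tool(increments=[0,0,0,0,-0.0005,0,0,0,0,0,0,-0.001,0,0,0,0,0,0,-0.001,0,0,0,0,0,0,-0.001,0,0])

```text
clock: 10.03
eef_pos: [0.5531, -0.0778, 0.1811]
tool_rot: [1.211, 1.209, 1.209]
force: [-0.3, 1.2, 2.7]
opening: 0.017
```

```bash
python3 f.py
```

```text
[ 0.25 -0.33  1.71 -0.19  0.   -0.01] [0.2  0.53 0.6  0.01 0.02 0.04] [ 0.5531 -0.0778  0.1811] 10.3333
```

Emit:
servo_tool(increments=[0,0,0,0,-0.0005,0,0,0,0,0,0,-0.001,0,0,0,0,0,0,-0.001,0,0,0,0,0,0,-0.001,0,0])

```text
clock: 10.67
eef_pos: [0.553, -0.0779, 0.181]
tool_rot: [1.21, 1.208, 1.211]
force: [-0.2, 0.1, 5.4]
opening: 0.0169
```

```bash
python3 f.py
```

```text
[-0.45  0.08  6.01  0.41  0.09  0.09] [0.35 0.45 0.49 0.03 0.05 0.02] [ 0.553  -0.0779  0.181 ] 10.9667
```

The stop is clearly reached: z stopped moving at 0.181 and the force jumped to about 7.7 N. Next I back off.

Emit:
servo_tool(increments=[0,0,0,0,0.002,0,0,0,0,0,0,0.004,0,0,0,0,0,0,0.006,0,0,0,0,0,0,0.008,0,0,0,0,0,0,0.01,0,0,0,0,0,0,0.012,0,0,0,0,0,0,0.014,0,0,0,0,0,0,0.014,0,0,0,0,0,0,0.014,0,0])

```text
clock: 11.72
eef_pos: [0.553, -0.0779, 0.195]
tool_rot: [1.21, 1.208, 1.211]
force: [0.7, -0.7, -1.6]
opening: 0.0169
```

Emit:
servo_tool(increments=[0,0,0,0,0.01,0,0,0,0,0,0,0.03,0,0,0,0,0,0,0.05,0,0,0,0,0,0,0.07,0,0,0,0,0,0,0.09,0,0,0,0,0,0,0.105,0,0,0,0,0,0,0.11,0,0,0,0,0,0,0.11,0,0])

```text
clock: 12.38
eef_pos: [0.5529, -0.0781, 0.3068]
tool_rot: [1.206, 1.207, 1.211]
force: [0.8, 0.4, -1.5]
opening: 0.0166
```

```bash
python3 f.py; python3 - <<'E'
from h import *
from plant import *
s=state();print(s["q"].round(3),s["opening"])
# wrist kinematics: reverse to tool-down. tray long axis az 8.75 (or 188.75)
for a in (8.75,188.75):
    R=axes((0,0,-1),az(a)); print("yaz",a); inc(s,(.45,-.05,.30),R)
E
```

```text
[ 0.33  0.07 -1.38 -0.76  0.01 -0.  ] [0.24 0.42 0.44 0.03 0.02 0.04] [ 0.5529 -0.0781  0.3038] 12.6833
[-0.685  0.425  1.323  1.432  2.244 -0.223] 0.016695064522391168
yaz 8.75
INC [ 62.6 -63.  -73.3] [ 0.0281 -0.004  -0.1029]
yaz 188.75
INC [-75.7  75.8 -65.1] [ 0.0281 -0.004  -0.1029]
```

Emit:
servo_tool(increments=[0,0,-90,0.028,0.015,-0.05,0,0,0,-90,0.028,0.015,-0.05,0,0,0,-90,0.028,0.015,-0.05,0,0,0,-90,0.028,0.015,-0.05,0,0,0,-90,0.028,0.015,-0.05,0,0,0,-90,0.028,0.015,-0.05,0,0,0,-90,0.028,0.015,-0.05,0,0,0,-90,0.028,0.015,-0.05,0,0,0,-90,0.028,0.015,-0.05,0,0,0,-90,0.028,0.015,-0.05,0])

```text
clock: 13.52
eef_pos: [0.503, -0.0507, 0.3196]
tool_rot: [0.249, 1.556, 0.248]
force: [0.0, 1.4, -1.7]
opening: 0.0168
```

```bash
cat > g.py <<'E'
from h import *
from plant import *
s=state();print(s["q"].round(3),s["eef_pos"].round(4),s["force"].round(1),s["clock"])
R=axes((0,0,-1),az(188.75))
inc(s,(.5,.10,.30),axes((0,0,-1),az(90)));inc(s,(.52,.35,.25),R);inc(s,(.52,.35,.08),R)
E
python3 g.py
```

```text
[-0.361 -0.087  1.301  0.33   2.021 -0.23 ] [ 0.503  -0.0507  0.3196] [ 0.   1.4 -1.7] 13.5167
INC [ -0.    0.  -18.2] [ 0.0655  0.1371 -0.0031]
INC [-97.9  15.6 -13.4] [0.1909 0.3591 0.0168]
INC [-97.9  15.6 -13.4] [0.3525 0.3061 0.0168]
```

Emit:
servo_tool(increments=[-97.9,15.6,-13.4,0.19,0.359,0.017,0,-97.9,15.6,-13.4,0.19,0.359,0.017,0,-97.9,15.6,-13.4,0.19,0.359,0.017,0,-97.9,15.6,-13.4,0.19,0.359,0.017,0,-97.9,15.6,-13.4,0.19,0.359,0.017,0,-97.9,15.6,-13.4,0.19,0.359,0.017,0,-97.9,15.6,-13.4,0.19,0.359,0.017,0,-97.9,15.6,-13.4,0.19,0.359,0.017,0,-97.9,15.6,-13.4,0.19,0.359,0.017,0,-97.9,15.6,-13.4,0.19,0.359,0.017,0])

```text
clock: 14.35
eef_pos: [0.519, 0.353, 0.2486]
tool_rot: [-0.881, 1.347, 1.052]
force: [0.9, -0.5, -2.0]
opening: 0.0167
```

```bash
sed -i 's/\.52,\.35,/.503,.350,/g' g.py; python3 g.py
```

```text
[ 0.489  0.175  1.131  0.106  1.85  -0.729] [0.519  0.353  0.2486] [ 0.9 -0.5 -2. ] 14.35
INC [71.4 -0.2 -6.3] [-0.0708 -0.0574 -0.2423]
INC [-27.3   4.4  -4. ] [-0.0007  0.0143 -0.0079]
INC [-27.3   4.4  -4. ] [ 0.1684 -0.0003 -0.0178]
```

Emit:
servo_tool(increments=[-27.3,4.4,-4,0,0.0143,-0.008,0,-27.3,4.4,-4,0,0.0143,-0.008,0,-27.3,4.4,-4,0.04,0.011,-0.01,0,-27.3,4.4,-4,0.08,0.0074,-0.0126,0,-27.3,4.4,-4,0.12,0.004,-0.015,0,-27.3,4.4,-4,0.15,0.0013,-0.0167,0,-27.3,4.4,-4,0.168,0,-0.0178,0,-27.3,4.4,-4,0.168,0,-0.0178,0,-27.3,4.4,-4,0.168,0,-0.0178,0])

```text
clock: 15.1
eef_pos: [0.5017, 0.3495, 0.0786]
tool_rot: [-1.319, 1.137, 1.324]
force: [0.4, -0.4, -1.2]
opening: 0.0168
```

```bash
python3 g.py; python3 - <<'E'
from h import *
from plant import *
c=camera("scene");d=camera("top")
s=state();R=axes((0,0,-1),az(188.75));inc(s,(.503,.35,.03),R);inc(s,(.503,.35,.0225),R)
a=c["image"][200:360,330:530];b=d["image"][160:320,50:250]
cv2.imwrite("pics/v4.png",cv2.convertScaleAbs(cv2.resize(np.hstack([a,b]),None,fx=2,fy=2,interpolation=3),alpha=1.6))
E
```

```text
[ 5.520e-01  1.540e-01  1.453e+00  1.000e-03  1.539e+00 -1.171e+00] [0.5017 0.3495 0.0786] [ 0.4 -0.4 -1.2] 15.1
INC [98.7 -0.2 -0.2] [-0.2211  0.0406 -0.2465]
INC [-0.  -0.  -0.3] [-0.1714 -0.0006  0.0002]
INC [-0.  -0.  -0.3] [-0.0014 -0.0014  0.0002]
INC [-0.   0.1  0.1] [ 0.0525  0.0008 -0.0006]
INC [-0.   0.1  0.1] [ 0.06    0.0008 -0.0006]
```

View pics/v4.png

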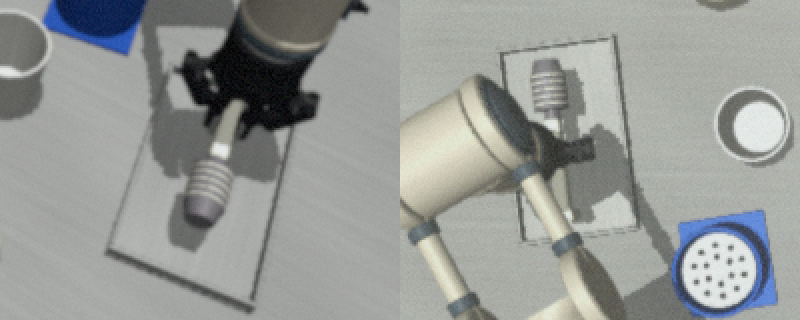

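The brush lies over the tray, parallel to it and inside its walls in both views. Next I lower it.

Emit:
servo_tool(increments=[0,0,0,0.012,0,0,0,0,0,0,0.024,0,0,0,0,0,0,0.036,0,0,0,0,0,0,0.046,0,0,0,0,0,0,0.05,0,0,0,0,0,0,0.052,0,0,0,0,0,0,0.053,0,0,0,0,0,0,0.053,0,0,0])

```text
clock: 15.87
eef_pos: [0.5037, 0.3507, 0.0295]
tool_rot: [-1.32, 1.13, 1.32]
force: [0.4, -0.4, -1.4]
opening: 0.0167
```

Emit:
servo_tool(increments=[0,0,0,0.001,0,0,0,0,0,0,0.002,0,0,0,0,0,0,0.002,0,0,0,0,0,0,0.002,0,0,0])

```text
clock: 16.2
eef_pos: [0.5039, 0.3508, 0.0278]
tool_rot: [-1.32, 1.129, 1.32]
force: [0.9, 0.7, -1.9]
opening: 0.0172
```

```bash
python3 f.py
```

```text
[ 0.02  0.36 -1.49 -0.02  0.05 -0.  ] [0.41 0.29 0.55 0.03 0.02 0.02] [0.5038 0.3508 0.0276] 16.5
```

Emit:
servo_tool(increments=[0,0,0,0.001,0,0,0,0,0,0,0.002,0,0,0,0,0,0,0.003,0,0,0,0,0,0,0.003,0,0,0,0,0,0,0.003,0,0,0])

```text
clock: 16.92
eef_pos: [0.5037, 0.3507, 0.0244]
tool_rot: [-1.32, 1.13, 1.32]
force: [-0.4, -0.4, -1.7]
opening: 0.0168
```

Emit:
servo_tool(increments=[0,0,0,0.001,0,0,0,0,0,0,0.0015,0,0,0,0,0,0,0.0015,0,0,0,0,0,0,0.0015,0,0,0])

```text
clock: 17.25
eef_pos: [0.5037, 0.3508, 0.023]
tool_rot: [-1.32, 1.13, 1.32]
force: [-0.3, 0.3, -0.7]
opening: 0.0164
```

```bash
python3 f.py
```

```text
[-0.56  0.22 -0.2  -0.03  0.05 -0.01] [0.48 0.55 0.34 0.04 0.03 0.02] [0.5037 0.3508 0.023 ] 17.55
```

Emit:
servo_tool(increments=[0,0,0,0.0005,0,0,0,0,0,0,0.0005,0,0,0,0,0,0,0.0005,0,0,0.25,0,0,0,0.0005,0,0,0.3,0,0,0,0.0005,0,0,0.4,0,0,0,0.0005,0,0,0.45,0,0,0,0.0005,0,0,0.45,0,0,0,0.0005,0,0,0.45,0,0,0,0.0005,0,0,0.45,0,0,0,0.0005,0,0,0.45])

```text
clock: 18.38
eef_pos: [0.5037, 0.3508, 0.0225]
tool_rot: [-1.32, 1.13, 1.32]
force: [0.4, 0.3, -0.1]
opening: 0.0381
```

Emit:
servo_tool(increments=[0,0,0,-0.005,0,0,0.45,0,0,0,-0.015,0,0,0.45,0,0,0,-0.03,0,0,0.45,0,0,0,-0.06,0,0,0.45,0,0,0,-0.1,0,0,0.45,0,0,0,-0.14,0,0,0.45,0,0,0,-0.18,0,0,0.45,0,0,0,-0.2,0,0,0.45,0,0,0,-0.2,0,0,0.45])

```text
clock: 19.13
eef_pos: [0.505, 0.3513, 0.2319]
tool_rot: [-1.321, 1.117, 1.314]
force: [1.8, 0.1, 1.4]
opening: 0.0385
```

```bash
python3 - <<'E'
from h import *
from plant import *
c=camera("scene");d=camera("top");s=state();print(s["clock"],s["eef_pos"],s["force"])
a=cv2.resize(c["image"],(400,300));b=cv2.resize(d["image"],(400,300));e=cv2.resize(c["image"][200:360,310:523],(400,300));f=cv2.resize(d["image"][160:310,50:250],(400,300))
cv2.imwrite("pics/v5.png",cv2.convertScaleAbs(np.vstack([np.hstack([a,b]),np.hstack([e,f])]),alpha=1.6))
E
```

```text
19.2333 [0.50377883 0.35055197 0.22487386] [-0.02334632 -0.64674332 -1.337076  ]
```

View pics/v5.png

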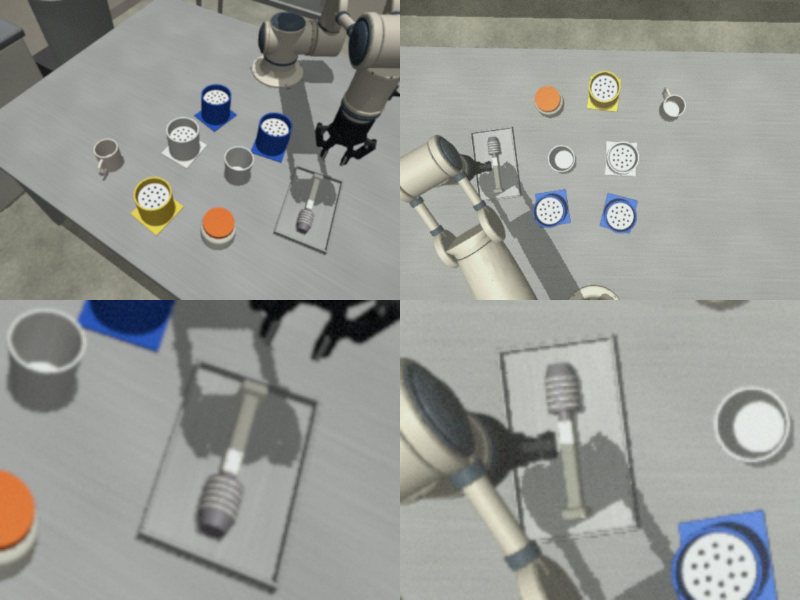

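The brush lies flat in the tray, clear of the walls: head at (563,365), butt at (575,515) in the lower-right crop, each about 20 mm from its end wall. The pot, mug and tub have not moved, and the gripper is clear.

```bash
python3 -c "
from plant import *
print(finish_job())"
```

```text
the job is handed in; nothing more can be done
None
```

The job is done and handed in at about 19 s of the 51 s allowed; no verdict was reported.

- **Pressing the plate:** I picked up the brush and turned it head-down into the white dispenser. The plate was met at about 2 N and pressed down about 8 mm. At the stop, z no longer moved and the force rose to about 7.7 N above the unloaded reading. That is above the 4 N needed, because the last 1 mm step landed on the stop. It held there about half a second before I backed off.
- **Coming back up:** The force returned to the unloaded reading and the brush came out cleanly. I took no close-up of the plate afterwards; that it is fully up is inferred from its spring.
- **Laying it down:** I lowered the brush into the tray until the floor took most of its weight, opened the gripper and raised it clear.

In the last pictures the brush lies flat inside the tray, about 20 mm from each end wall. The pot, mug and tub look unmoved, and the gripper is about 0.2 m above the tray, touching nothing.

None of the checks failed. Two readings were off along the way:
- My first position over the cup was about 15 mm off in y from a sign error, which I saw in the picture and corrected before dipping.
- The plate was about 5 mm lower than I had estimated from the image.

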